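# Settle the conveyor pulley on the balancing rollers

### The arm

A 6-joint arm with a two-finger parallel gripper is mounted at the origin on the work surface. World frame = base frame: x ahead of the robot, y to its left, z up, the work surface at z = 0. Lengths are in m, angles in degrees, forces in N, time in s.
With the tool pointing down it reaches from about 0.4 to 0.825 m from the base axis. Payload 7 kg.
Tool frame: the origin (TCP) lies midway between the tips of the shut fingers; the grasp point (between the pads) lies 19 mm behind it; z points along the fingers, y is the line along which they close (so a half turn about z gives the same grasp; the last joint's range is limited). The gripper opens to 88 mm and grips with 3 to 60 N. Pads are 19 mm wide; open, the fingers measure 130 mm over their backs; the gripper's body (78 mm by 193 mm) begins 47 mm behind the grasp point.
Start: joints at [83.772, 20.546, 0.682, 0, -70.136, -16.507], TCP at [0.261, 0.623, 0.227] pointing down, gripper open.
Joint ranges: [-176.03, 176.03], [-82.01, 121.73], [-58.28, 71.71], [-173.87, 95.51], [-174.79, -0.11], [-173.66, 173.66]. Speed limits (degrees/s): [136.94, 136.94, 172.46, 180, 180, 180].

### API

Orientations are given as [roll, pitch, yaw] about the fixed x, y, z axes, in that order (R = Rz(yaw) Ry(pitch) Rx(roll)).
In Python, from plant import ctrl gives the robot as it stands. The module is installed in compiled form; this text tells all that it offers.
- The arm moves only by the tool send_rows, never from a script. Its argument "plan" is a list that holds one entry, the list of rows, each a list of 6 numbers: the shift along the tool's x, y, z in normalised numbers (1 is 100 cm), then the turn, a rotation vector about the tool's x, y, z in fractions of the full range, 1 being 90 degrees. A call has 1 to 8 rows; each row is the pose to reach, as a shift and turn from the pose commanded when the call began, along the tool's axes at that moment; what a row does not reach only later rows make up. A row lasts 1/12 s, in which the tool goes at most 41.7 mm and 7.16 degrees, less where a joint would pass 70% of its speed; a pose out of reach is approached as far as the arm can. A call with a gripper value outside its range is refused whole. "fingers" is the opening, from 0 (shut) to 1 (fully open), set as the call begins (left out, the last holds). The fingers move at their own pace and stop on an object; the grip force is fixed at half the most. Time passes only in rows, so rows that repeat a pose let the fingers close. It gives the time, the measured TCP pose, the force, the opening and the grip force at its end, in the units of the state.
- ctrl.get_obs(): the state, without advancing time (a new reading comes with each control period).
- ctrl.snapshot(name): name is "scene" or "side" or "wrist"; returns a dict with "img" (384x512x3 uint8, red, green, blue), "K" (3x3 intrinsics, pixels), "pose" (4x4, takes a point from camera to world coordinates). Camera axes: x right, y down, z forward; pixel columns grow to the right and rows downward; lengths in m; the calibration is good to about 2 mm. A picture is of the moment at which its call begins. There is no depth.
- ctrl.close_job(): hands the job in; it is judged then, once.
The state is a dict: "clock": time; "joint_pos": joint angles; "qvel": joint speeds; "tau": joint torques, N m; "tool_pos": TCP position; "orientation": TCP orientation; "force": force on the tool from outside, world axes, zero at the start; "moment": the same for the moment, N m; "opening": finger opening in m; "gripper_force": force on a finger pad.
Only numpy, scipy, OpenCV 4.12 (cv2) and the standard library are available. Lean on these libraries where they do the work, as an engineer would, in place of code of your own. Each camera call takes 0.05 s, during which the arm holds its last target. There are 200 camera calls.

### The job

Lift the belt pulley out of its V cradle and set its shaft gently on the four rollers of the balancing stand, centred between the roller posts, then let go so that it turns freely and comes to rest with its heavy side (the dark block) down. Only then lock it in: lift the keeper's black knob out of its notch, slide it past the middle notch and drop it fully into the last one, where the keeper arm stands over the shaft, leaving the pulley at rest, heavy side down. Leave the wrench and the tin that lie between cradle and stand where they are.

Things in the scene. Friction and masses are not known exactly. Their poses are not given: they have to be found in the camera images.
- pulley: Aluminium belt pulley on a steel shaft, 0.5 to 0.85 kg. Wheel 110 mm diameter, 24 mm wide; shaft 20 mm diameter, 144 mm long, stubs each side. Origin at the centre of both; y along the shaft; -z towards the heavy side (z is up when it is down). Starts level in the cradle, heavy side about 150 degrees from the bottom. On the rollers it swings 1 to 4 s and stops within 6 degrees of heavy side down.
- rim_heavy (a point): Centre of the dark steel block, 36 x 20 mm and flush with the wheel's faces, inside the rim 33 mm from the shaft axis: the pulley's heavy side. The wheel is solid to the fingers, 24 mm wide everywhere: pinch it from above at the top of its rim (55 mm above the axis), the fingers closing along the shaft.
- cradle: Fixed low rack: dark base 110 x 140 x 8 mm, two uprights at y = +-50 mm (12 mm thick) with white V blocks on top, open upward, up to 78 mm high. Origin at the underside's centre; the pulley's shaft lies along the cradle's y, its axis 70 mm above the table.
- stand: Fixed grey balancing stand, base plate 12 mm thick, x -55 to 95, y -80 to 125 mm. Origin on the table below the middle of four free steel rollers (44 mm diameter, at x = +-23, y = +-50 mm, centres 58 mm high). Roller posts, 72 mm wide, 64 mm high, at y = +-63 mm. Shaft belongs along the stand's y. A rail along x, 16 mm thick, 58 mm high, stands at y = 100 mm.
- roller_seat (a point): Where the pulley's centre belongs on the stand: stand x = 0, y = 0, 80 mm above the table. Shaft along the stand's y axis, wheel midway between the posts, within 10 mm along the shaft; the wheel has about 16 mm free to the rollers on each side.
- keeper (a joint): Keeper carriage on the rail, m: 0 at the outer notch (start, open), 0.028 middle notch, 0.056 closed; grows towards the stand's -x; range -0.004 to 0.060; friction about 1 N. Its level arm, 12 mm wide, 94 to 102 mm above the table, reaches from the rail to stand y = 56 mm; closed, it stands 4 mm above the shaft stub and does not touch it.
- plunger (a joint): Height in m by which the knob is lifted: 0 when its pin is fully down in a notch, free of the notches from 0.011, end stop at 0.022. Weight and a light spring pull it down (2 to 3 N). Let down between notches, the pin rests on the rail at about 0.010.
- knob_top (a point): Centre of the top face of the round black knob, 24 mm diameter, 28 mm tall, on the keeper carriage; 138 mm above the table when down, at stand y = 100 mm, x = 56 mm minus the keeper value. It only slides along the stand's x and lifts. Grip its upper 20 mm from above, the fingers closing along the stand's x.
- closed_notch (a point): Mouth of the last notch, beside the shaft, where the knob's pin must go: stand x = 0, y = 100 mm, 58 mm high. Notches are 13 mm wide along the rail, 12 mm deep, 28 mm apart; the pin is 10 mm thick with a round tip.
- tin_a: Bystander, leave alone: the nearest tin, open, 90 mm diameter, 110 mm tall, gold-lined; origin at the underside's centre.
- wrench: Bystander, leave alone: wrench, about 180 mm long, lying flat between cradle and stand.
Not all that is in view belongs to the job. Leave any orange or red look-alike of the pulley alone.

How it is judged (in metres and radians):
On the way:
1. the pulley lies centred on the rollers, let go and at rest with its heavy side down, while the keeper is still in its outer notch (x of pulley in the frame of stand between -0.005 and 0.005 m and y of pulley in the frame of stand between -0.011 and 0.011 m and z of pulley in the frame of stand between 0.076 and 0.084 m and angle between the y axis of pulley and the y axis of stand, either way round below 0.06 rad and angle between pulley's own z axis and vertical below 0.18 rad and angular speed of pulley below 0.2 rad/s and contact force between pulley and the fingers below 0.1 N and value of joint keeper below 0.006 m), for 0.5 s.
At the end, for the whole second after the job is handed in: Pulley shaft on the four rollers (axis within 5 mm sideways, 4 mm in height, 0.06 rad; wheel within 11 mm of the middle), untouched, under 0.2 rad/s, heavy side down within 0.18 rad; keeper within 3 mm of the notch beside the shaft, its knob down within 2.5 mm (x of pulley in the frame of stand between -0.005 and 0.005 m and y of pulley in the frame of stand between -0.011 and 0.011 m and z of pulley in the frame of stand between 0.076 and 0.084 m and angle between the y axis of pulley and the y axis of stand, either way round below 0.06 rad and angle between pulley's own z axis and vertical below 0.18 rad and angular speed of pulley below 0.2 rad/s and contact force between pulley and the fingers below 0.1 N and value of joint keeper between 0.053 and 0.059 m and value of joint plunger below 0.0025 m).
It fails at once if the pulley hits or is pressed on the stand with more than 80 N (contact force between pulley and stand above 80 N).
It fails at once if the wrench or the nearest tin is moved more than 30 mm (distance of any of tin_a, wrench from where it was at the start of the episode above 0.03 m).
It also fails if it takes over 54 s, if anything falls off the work surface, if the arm or the gripper's body presses on something with over 40 N, if the wrist force passes 120 N, or if a joint passes its speed limit or range.

## Working session

There is one attempt and no reset: what is moved stays moved. The work goes in short steps, Python scripts to look and compute and a tool call to move; the robot and the scene stay as the last step left them, time stands still between calls to the robot, and variables do not carry over. Pictures are saved under pics/ and viewed, at most 12 in all, crops included, and the job is handed in when it is done.

Besides the shell and the picture viewer there is one more tool, called after ">>>" as a command line: name --argument value ..., lists and objects as JSON in quotes. send_rows: Moves the arm, as the interface text tells. Its arguments: {"type":"object","properties":{"plan":{"type":"array","items":{"type":"array","items":{"type":"array","items":{"type":"number"}}}},"fingers":{"type":"number"}},"required":["plan"]}

```bash
mkdir -p pics
cat > h.py <<'E'
import numpy as np, cv2
from plant import ctrl
def snap(n,f):
    s=ctrl.snapshot(n); cv2.imwrite('pics/%s.png'%f,s['img'][:,:,::-1]); np.savez('%s.npz'%f,**s); return s
def load(f): return dict(np.load('%s.npz'%f))
def ray(s,uv):
    P=np.array(s['pose']); d=P[:3,:3]@np.linalg.solve(s['K'],[uv[0],uv[1],1.]); return P[:3,3],d/np.linalg.norm(d)
def plane(s,uv,z):
    o,d=ray(s,uv); return o+d*(z-o[2])/d[2]
def tri(*a):
    A=0;b=0
    for s,uv in a:
        o,d=ray(s,uv); M=np.eye(3)-np.outer(d,d); A=A+M; b=b+M@o
    p=np.linalg.solve(A,b); return p,[np.linalg.norm(np.cross(p-ray(s,uv)[0],ray(s,uv)[1])) for s,uv in a]
def proj(s,p):
    P=np.linalg.inv(s['pose']); q=s['K']@(P[:3,:3]@p+P[:3,3]); return q[:2]/q[2]
E
python3 - <<'E'
from h import *
np.set_printoptions(precision=3,suppress=True)
a=snap('scene','s0');b=snap('side','d0');c=snap('wrist','w0')
for s in (a,b,c): print(s['pose'],s['K'][0,0])
cv2.imwrite('pics/m0.png',cv2.resize(np.hstack([a['img'],b['img']])[:,:,::-1],(800,300)))
o=ctrl.get_obs();print(o)
E
```

```text
[[-0.718  0.557 -0.417  1.007]
 [ 0.696  0.563 -0.446  0.371]
 [-0.014 -0.611 -0.792  1.058]
 [ 0.     0.     0.     1.   ]] 440.01600343993107
[[ 0.887 -0.345  0.308  0.068]
 [-0.462 -0.645  0.609 -1.056]
 [-0.011 -0.682 -0.731  1.193]
 [ 0.     0.     0.     1.   ]] 449.6742624701903
[[-0.387 -0.894 -0.226  0.322]
 [-0.922  0.376  0.092  0.597]
 [ 0.002  0.244 -0.97   0.384]
 [ 0.     0.     0.     1.   ]] 313.2767734986938
{'clock': 0.15, 'joint_pos': array([ 83.77 ,  20.58 ,   0.647,  -0.014, -70.135, -16.508]), 'qvel': array([ 0.075, -0.123,  0.213,  0.082, -0.074, -0.101]), 'tau': array([ -0.   , -58.327,  29.329,   7.001,   0.009,  -0.   ]), 'tool_pos': array([0.261, 0.622, 0.226]), 'orientation': array([179.931,  -0.007, -22.742]), 'force': array([-0.384,  1.048,  0.999]), 'moment': array([-0.008,  0.013,  0.002]), 'gripper_force': 0.0, 'opening': 0.08764132578102143}
```

View pics/s0.png

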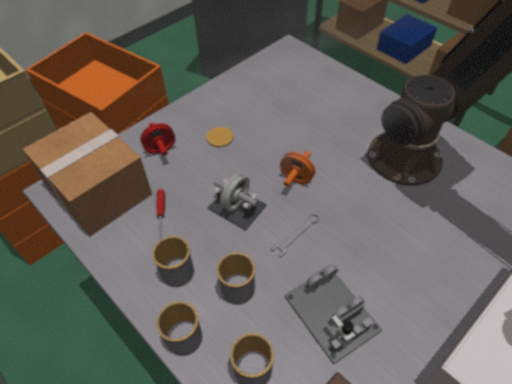

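View pics/d0.png

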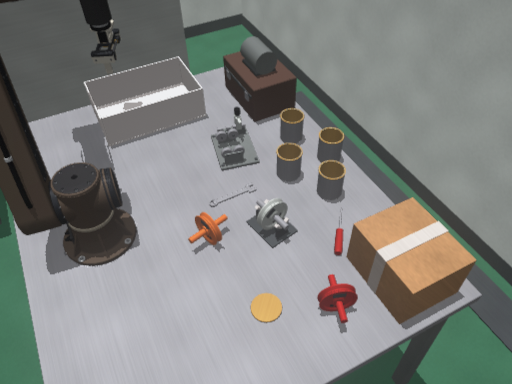

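The grey pulley in its cradle is at (236,195) in the scene view and (270,213) in the side view. The look-alikes in the scene view are orange at (297,168) and red at (158,138). Only the grey one sits in white V blocks on a dark base, so it is the pulley. The stand is at (333,312) scene and (234,146) side, with the knob near (347,327). I'll confirm this in one enlarged crop.

Run:
```python
from h import *
np.set_printoptions(precision=3,suppress=True)
a=load('s0');b=load('d0')
def crop(s,x,y,w,h,W,H): return cv2.resize(s['img'][y:y+h,x:x+w],(W,H),interpolation=cv2.INTER_CUBIC)
t=np.hstack([crop(a,195,155,80,60,400,300),crop(b,235,185,80,60,400,300)])
u=np.hstack([crop(a,275,250,120,90+20,400,300),crop(b,200,100,80,75,400,300)])
cv2.imwrite('pics/m1.png',np.vstack([t,u])[:,:,::-1])
print(tri((a,(236,193)),(b,(271,213))),tri((a,(347,326)),(b,(237,111))), plane(a,(333,312),.012),plane(b,(234,148),.012))
```

```text
(array([ 0.519, -0.231,  0.07 ]), [np.float64(0.0005888763544824544), np.float64(0.0005888763544824745)]) (array([0.624, 0.243, 0.127]), [np.float64(0.0013337294664120928), np.float64(0.0013337294664122912)]) [0.572 0.181 0.012] [0.573 0.173 0.012]
```

View pics/m1.png

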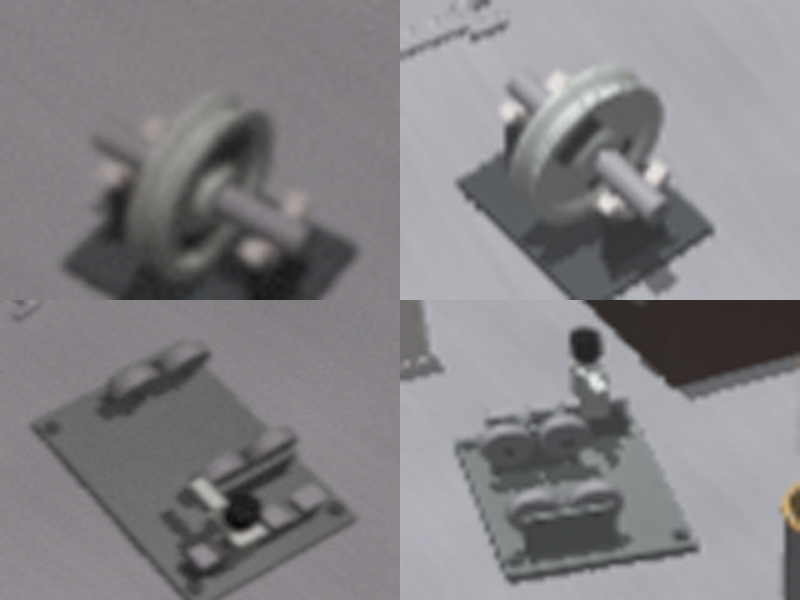

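The crop confirms it: the grey pulley has the dark block near its top and sits in white V blocks. The knob is at scene (347,327). Next I'll compute rough axes for the shaft and stand.

Run:
```python
from h import *
np.set_printoptions(precision=3,suppress=True)
a=load('s0');b=load('d0')
e1,r1=tri((a,(214.6,182.6)),(b,(258,202.6)));e2,r2=tri((a,(254.4,203)),(b,(285.4,226.6)))
d=e2-e1
print(e1,e2,r1,r2,np.linalg.norm(d),np.degrees(np.arctan2(d[1],d[0])),(e1+e2)/2)
c=[plane(b,p,.012) for p in ((259.4,162),(222,170.5),(211.4,135))]; print(np.array(c))
f=c[0]-c[1];g=c[2]-c[1];print(np.linalg.norm(f),np.linalg.norm(g),np.degrees(np.arctan2(f[1],f[0])),np.degrees(np.arctan2(g[1],g[0])))
c=[plane(a,p,.012) for p in ((285,297),(381.5,325))];print(np.array(c))
k=tri((a,(347,326)),(b,(237,111)))[0]
print('box',plane(b,(268,115),0),plane(b,(225,80),0), 'tins',plane(b,(289,178),0),plane(b,(291,140),0),plane(a,(236,290),0))
```

```text
[ 0.521 -0.242  0.126] [ 0.519 -0.229  0.011] [np.float64(0.04778519705931127), np.float64(0.0477851970593111)] [np.float64(0.051049057874325274), np.float64(0.05104905787432532)] 0.11609725553922357 100.63590682034464 [ 0.52  -0.236  0.069]
[[0.624 0.055 0.012]
 [0.48  0.08  0.012]
 [0.526 0.288 0.012]]
0.14664804127354575 0.21252346802374436 -9.925082118672394 77.51854735465047
[[0.629 0.07  0.012]
 [0.514 0.284 0.012]]
box [0.797 0.308 0.   ] [0.744 0.638 0.   ] tins [ 0.687 -0.062  0.   ] [0.802 0.12  0.   ] [ 0.701 -0.037  0.   ]
```

Run:
```python
from h import *
np.set_printoptions(precision=3,suppress=True)
a=load('s0');b=load('d0')
e1,r1=tri((a,(214.6,182.6)),(b,(285.4,226.6)));e2,r2=tri((a,(254.4,203)),(b,(258,202.6)))
d=e2-e1
print(e1,e2,r1,r2,np.linalg.norm(d),np.degrees(np.arctan2(d[1],d[0])),(e1+e2)/2)
```

```text
[ 0.535 -0.302  0.069] [ 0.504 -0.169  0.068] [np.float64(0.0017438159037530738), np.float64(0.0017438159037533182)] [np.float64(0.00039847424368352166), np.float64(0.0003984742436834274)] 0.13641448595639863 103.01083929282613 [ 0.52  -0.236  0.068]
```

The rows are not in the units I measure in: shifts go in shares of 100 cm and turns go in shares of 90 degrees. I convert before sending: 25.3 cm / 100 = 0.253, 21.9 cm / 100 = 0.219.

>>> send_rows --plan '[[[0.017,0.011,-0.005,0,0,0],[0.051,0.032,-0.015,0,0,0],[0.084,0.054,-0.025,0,0,0],[0.118,0.075,-0.03,0,0,0],[0.152,0.097,-0.03,0,0,0],[0.185,0.118,-0.03,0,0,0],[0.219,0.14,-0.03,0,0,0],[0.253,0.161,-0.03,0,0,0]]]'

```text
clock: 0.82
tool_pos: [0.4326, 0.3739, 0.2568]
orientation: [-180.0, 0.0, -22.7]
force: [0.8, 0.5, -0.1]
opening: 0.0875
gripper_force: 0.0
```

To row units: 19 cm / 100 = 0.19, 18.5 cm / 100 = 0.185.

>>> send_rows --plan '[[[0.034,0.021,0,0,0,0],[0.068,0.043,0,0,0,0],[0.101,0.064,0,0,0,0],[0.135,0.086,0,0,0,0],[0.17,0.108,0,0,0,0],[0.185,0.118,0,0,0,0],[0.19,0.12,0,0,0,0],[0.19,0.12,0,0,0,0]]]'

```text
clock: 1.48
tool_pos: [0.5614, 0.1904, 0.2563]
orientation: [180.0, 0.0, -22.9]
force: [-0.0, 0.4, 0.2]
opening: 0.0877
gripper_force: 0.0
```

Run:
```python
from h import *
np.set_printoptions(precision=3,suppress=True)
w=snap('wrist','w1');o=ctrl.get_obs();print(o['clock'],o['tool_pos'],o['orientation'],o['joint_pos'],o['force'])
cv2.imwrite('pics/w1b.png',cv2.resize(w['img'][:,:,::-1],(800,600),interpolation=cv2.INTER_CUBIC))
```

```text
1.5333 [0.561 0.191 0.256] [179.984   0.023 -22.836] [ 37.724  11.836  -7.462  -0.013 -70.727  29.444] [ 0.199  0.362 -0.703]
```

View pics/w1b.png

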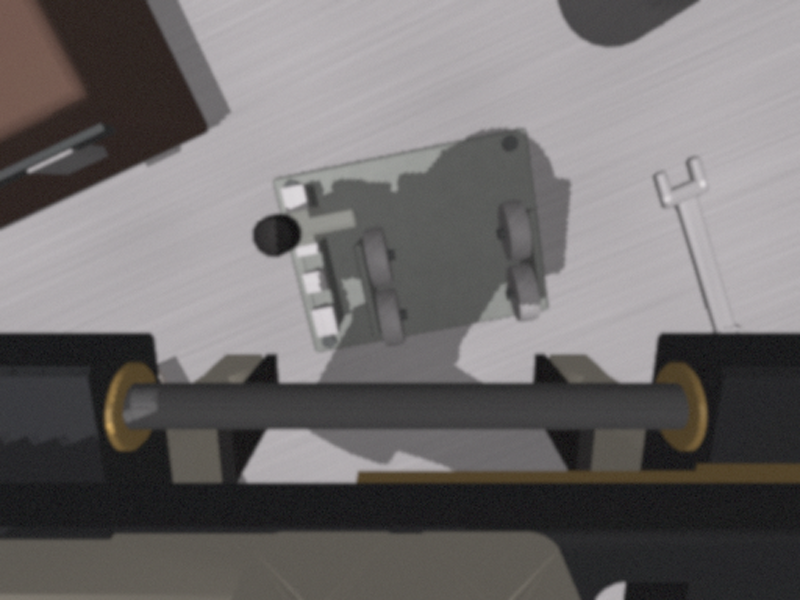

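View from the wrist: the knob is at (277,235), the base corners are at (275,180), (525,128), (548,305) and (318,350), and the four rollers lie between them. The wrench is at right and the gripper covers the lower half. I'll shift 8 cm sideways for a second view.

To row units: 8 cm / 100 = 0.08, 7.5 cm / 100 = 0.075.

>>> send_rows --plan '[[[0,0.025,0,0,0,0],[0,0.055,0,0,0,0],[0,0.075,0,0,0,0],[0,0.08,0,0,0,0],[0,0.08,0,0,0,0]]]'

```text
clock: 1.95
tool_pos: [0.5292, 0.1181, 0.2573]
orientation: [-179.9, -0.0, -22.7]
force: [-0.0, -0.0, -0.9]
opening: 0.0874
gripper_force: 0.0
```

Run:
```python
from h import *
np.set_printoptions(precision=4,suppress=True)
w2=snap('wrist','w2');w1=load('w1');a=load('s0');b=load('d0')
def black(s,lim):
    x0,y0,x1,y1=lim
    m=np.zeros(s['img'].shape[:2],np.uint8); m[y0:y1,x0:x1]=(s['img'][y0:y1,x0:x1].max(2)<50)
    n,l,st,c=cv2.connectedComponentsWithStats(m); i=1+st[1:,4].argmax(); print(st[i],c[i]); return c[i]
p1=black(w1,(155,130,200,168)); p2=black(w2,(60,110,155,200))
k=tri((w1,p1),(w2,p2)); print('knob',k)
for s,p in((a,(347,326)),(b,(237,111))): print(proj(s,k[0]),p)
# base corners in view1 -> plane z=.012
C=np.array([(275,180),(525,128),(548,305),(318,350)])*.64
W=np.array([plane(w1,p,.012) for p in C]);print(W)
print([np.linalg.norm(W[i]-W[i-1]) for i in range(4)],W.mean(0))
cv2.imwrite('pics/c2.png',cv2.resize(np.hstack([w1['img'][70:230,160:360],w2['img'][70:230,80:280]])[:,:,::-1],(800,320),interpolation=cv2.INTER_CUBIC))
```

```text
[172 138  20  25 310] [182.1613 148.9645]
[ 74 136  36  24 600] [ 91.51   147.1467]
knob (array([0.6242, 0.2366, 0.1414]), [np.float64(0.0001614305888388219), np.float64(0.00016143058883880918)])
[345.2875 321.6614] (347, 326)
[237.0789 108.7759] (237, 111)
[[0.6657 0.2588 0.012 ]
 [0.6251 0.0624 0.012 ]
 [0.4838 0.0918 0.012 ]
 [0.5235 0.2885 0.012 ]]
[np.float64(0.14531543583776427), np.float64(0.20051812484147227), np.float64(0.14431512525014029), np.float64(0.20067329345699195)] [0.5745 0.1754 0.012 ]
```

View pics/c2.png

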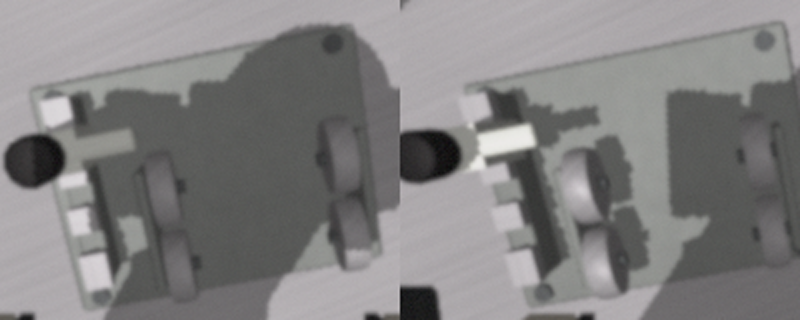

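The crops show the four rollers with dark axle ends: view 1 at (182,186), (197,262), (320,158), (336,232) and view 2 at (605,183), (622,259), (741,157), (755,232). The corner fit gives stand yaw of about -11.7° and origin of about (0.550, 0.158). I'll triangulate the axle ends as a check.

Run:
```python
from h import *
np.set_printoptions(precision=4,suppress=True)
w1=load('w1');w2=load('w2')
A=np.array([(182,186),(197,262),(320,158),(336,232)])/2+[160,70]
B=(np.array([(605,183),(622,259),(741,157),(755,232)])-[400,0])/2+[80,70]
R=[]
for p,q in zip(A,B): t=tri((w1,p),(w2,q)); R.append(t[0]); print(t)
R=np.array(R); print(R.mean(0)); d=R[0]-R[1];e=R[0]+R[1]-R[2]-R[3];print(np.degrees(np.arctan2(d[1],d[0])),np.degrees(np.arctan2(e[1],e[0])),np.linalg.norm(d),np.linalg.norm(e)/2)
# arm tip / knob ellipse: view pixels of knob outline in crops: v1 circle centre (35,160) r30 ; v2 
for p in [(35,160)]: print(plane(w1,np.array(p)/2+[160,70],.138))
# corners view2 on plane .012
C=(np.array([(465,87),(785,23),(530,303)])-[400,0])/2+[80,70]
W=np.array([plane(w2,p,.012) for p in C]);print(W)
C1=np.array([(275,180),(525,128),(318,350)])*.64
for p,q in zip(C1,C): print(tri((w1,p),(w2,q)))
```

```text
(array([0.5798, 0.1931, 0.0562]), [np.float64(2.207015635553145e-05), np.float64(2.2070156355485857e-05)])
(array([0.5361, 0.2022, 0.061 ]), [np.float64(1.2866820824182507e-05), np.float64(1.2866820824200883e-05)])
(array([0.5637, 0.1148, 0.0571]), [np.float64(0.00042360374847856975), np.float64(0.0004236037484787834)])
(array([0.5237, 0.123 , 0.0718]), [np.float64(0.0007384816671057245), np.float64(0.0007384816671056868)])
[0.5508 0.1583 0.0615]
-11.834316086967664 79.72688144294818 0.04498089843907992 0.08024844440771552
[0.6251 0.2416 0.138 ]
[[0.6662 0.2593 0.012 ]
 [0.624  0.0613 0.012 ]
 [0.525  0.2882 0.012 ]]
(array([0.6655, 0.2579, 0.0154]), [np.float64(0.00014357134324298197), np.float64(0.0001435713432428969)])
(array([0.6249, 0.0606, 0.0043]), [np.float64(0.0003005321531327222), np.float64(0.00030053215313274103)])
(array([0.5248, 0.2873, 0.0148]), [np.float64(0.0007064971654338086), np.float64(0.0007064971654339097)])
```

The rollers give origin (0.551, 0.158), axle height about 0.06 and yaw -11.8°, which agrees with the corner fit. Now to the pulley, turning to its shaft direction.

To row units: 26.8 cm / 100 = 0.268, 4.5 cm / 100 = 0.045, -36 degrees / 90 = -0.4.

>>> send_rows --plan '[[[0.003,0.02,0,0,0,-0.0333],[0.008,0.05,0,0,0,-0.1],[0.014,0.085,0,0,0,-0.1667],[0.02,0.122,0,0,0,-0.2333],[0.026,0.159,0,0,0,-0.3],[0.033,0.196,0,0,0,-0.3556],[0.039,0.232,0,0,0,-0.3889],[0.045,0.268,0,0,0,-0.4]]]'

```text
clock: 2.67
tool_pos: [0.4681, -0.1468, 0.2568]
orientation: [180.0, -0.0, 13.5]
force: [0.2, -0.5, 0.2]
opening: 0.0879
gripper_force: 0.0
```

To row units: 9.9 cm / 100 = 0.099, 8.5 cm / 100 = 0.085.

>>> send_rows --plan '[[[-0.015,0.03,0,0,0,0],[-0.03,0.06,0,0,0,0],[-0.042,0.085,0,0,0,0],[-0.049,0.099,0,0,0,0],[-0.049,0.099,0,0,0,0],[-0.049,0.099,0,0,0,0]]]'

```text
clock: 3.17
tool_pos: [0.4435, -0.254, 0.2563]
orientation: [-180.0, 0.0, 13.2]
force: [0.2, 0.7, 1.1]
opening: 0.0877
gripper_force: 0.0
```

Run:
```python
from h import *
np.set_printoptions(precision=3,suppress=True)
w=snap('wrist','w3');o=ctrl.get_obs();print(o['clock'],o['tool_pos'],o['orientation'],o['joint_pos'],o['force'])
```

```text
3.2167 [ 0.444 -0.253  0.256] [-179.991    0.003   13.255] [ -7.692   3.827 -16.969  -0.008 -69.21  110.95 ] [-0.007 -0.156 -0.478]
```

To row units: 6 cm / 100 = 0.06, 5 cm / 100 = 0.05.

>>> send_rows --plan '[[[-0.005,0.025,0,0,0,0],[-0.01,0.05,0,0,0,0],[-0.01,0.06,0,0,0,0],[-0.01,0.06,0,0,0,0],[-0.01,0.06,0,0,0,0]]]'

```text
clock: 3.63
tool_pos: [0.4474, -0.3138, 0.2562]
orientation: [-180.0, 0.0, 13.3]
force: [0.9, -0.7, -0.1]
opening: 0.0874
gripper_force: 0.0
```

Run:
```python
from h import *
w3=load('w3');w=snap('wrist','w4');o=ctrl.get_obs();print(o['clock'],o['tool_pos'],o['orientation'])
cv2.imwrite('pics/c3.png',cv2.resize(np.vstack([w3['img'][0:210,130:410],w['img'][0:210,130:410]])[:,:,::-1],(400,600),interpolation=cv2.INTER_CUBIC))
cv2.imwrite('pics/c3.png',cv2.resize(np.hstack([w3['img'][0:230,100:412],w['img'][0:230,50:362]])[:,:,::-1],(800,295),interpolation=cv2.INTER_CUBIC))
```

```text
3.6833 [ 0.44726464 -0.31348571  0.25633604] [-1.79972861e+02  1.35070418e-02  1.32920998e+01]
```

View pics/c3.png

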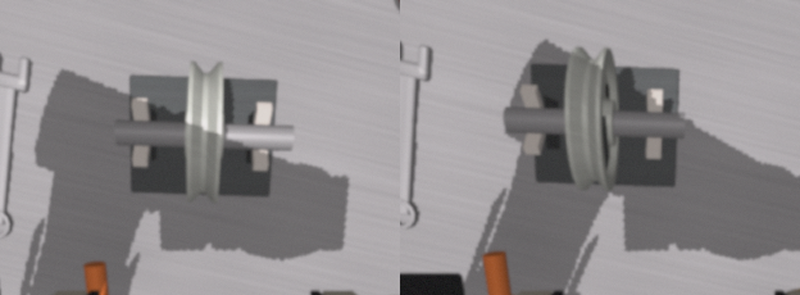

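Both views show the grey wheel with a level shaft. View 3 has shaft ends at (116,133) and (293,137), with the wheel at (205,132). View 4 has ends at (505,120) and (684,126). The orange look-alike's handle is at the bottom left. I'll triangulate these.

Run:
```python
from h import *
np.set_printoptions(precision=4,suppress=True)
a=load('w3');b=load('w4')
f=800/624
A=lambda p:np.array(p)/f+[100,0]
B=lambda p:(np.array(p)-[400,0])/f+[50,0]
E=[tri((a,A(p)),(b,B(q))) for p,q in (((116,133),(505,120)),((293,137),(684,126)))]
for e in E: print(e)
p,q=E[0][0],E[1][0];d=p-q;print(np.linalg.norm(d),np.degrees(np.arctan2(d[1],d[0])),(p+q)/2)
# wheel: rim top two flange edges at z=.125 over the shaft axis (v3, row of axis)
for s,P in((a,[A((188,132)),A((223,132))]),(b,[B((568,115)),B((607,115))])):
    print([plane(s,u,.118) for u in P])
# cradle base corners z=.008 (v3)
print(np.array([plane(a,A(u),.008) for u in((131,76),(277,80),(276,196),(131,191))]), np.mean([plane(a,A(u),.008) for u in((131,76),(277,80),(276,196),(131,191))],0))
c=load('s0');e=load('d0')
print(proj(c,(p+q)/2),proj(e,(p+q)/2))
```

```text
(array([ 0.5054, -0.1671,  0.0801]), [np.float64(5.336653234823314e-05), np.float64(5.3366532348526464e-05)])
(array([ 0.5344, -0.3064,  0.0771]), [np.float64(0.0006778481176561679), np.float64(0.0006778481176561136)])
0.14225209846144313 101.73324318389633 [ 0.5199 -0.2367  0.0786]
[array([ 0.518 , -0.2248,  0.118 ]), array([ 0.5237, -0.2489,  0.118 ])]
[array([ 0.5195, -0.2246,  0.118 ]), array([ 0.5258, -0.2512,  0.118 ])]
[[ 0.5589 -0.1564  0.008 ]
 [ 0.5869 -0.2909  0.008 ]
 [ 0.4817 -0.3195  0.008 ]
 [ 0.4533 -0.1762  0.008 ]] [ 0.5202 -0.2357  0.008 ]
[234.0755 190.1716] [271.8757 212.4969]
```

Shaft centre is (0.520, -0.237), axis at 101.7° and length 142 mm against 144. The seen top surface at about 0.078 fits an axis at 0.07. Moving above it, then down.

To row units: 9.5 cm / 100 = 0.095, 8.9 cm / 100 = 0.089, 1.6 degrees / 90 = 0.0178.

>>> send_rows --plan '[[[0.02,-0.015,0.01,0,0,0.0056],[0.05,-0.035,0.03,0,0,0.0111],[0.075,-0.05,0.055,0,0,0.0178],[0.089,-0.058,0.085,0,0,0.0178],[0.089,-0.058,0.095,0,0,0.0178],[0.089,-0.058,0.095,0,0,0.0178]]]'

```text
clock: 4.18
tool_pos: [0.5189, -0.2353, 0.1587]
orientation: [-179.9, 0.3, 11.8]
force: [-0.1, -0.6, 0.5]
opening: 0.0878
gripper_force: 0.0
```

>>> send_rows --plan '[[[0,0,0.015,0,0,0],[0,0,0.035,0,0,0],[0,0,0.05,0,0,0],[0,0,0.06,0,0,0],[0,0,0.063,0,0,0],[0,0,0.063,0,0,0]]]'

```text
clock: 4.68
tool_pos: [0.5201, -0.2378, 0.099]
orientation: [180.0, 0.0, 11.7]
force: [-0.9, 0.4, -0.0]
opening: 0.0872
gripper_force: 0.0
```

Run:
```python
from h import *
np.set_printoptions(precision=4,suppress=True)
o=ctrl.get_obs();print(o['clock'],o['tool_pos'],o['orientation'],o['force'])
t=o['tool_pos'];s=snap('scene','s5');d=snap('side','d5')
def crop(s,x,y): return cv2.resize(s['img'][y:y+90,x:x+120],(400,300),interpolation=cv2.INTER_CUBIC)
cv2.imwrite('pics/c5.png',np.hstack([crop(s,175,135),crop(d,210,150)])[:,:,::-1])
```

```text
4.6833 [ 0.5201 -0.2378  0.099 ] [179.9898   0.0066  11.6671] [-0.9133  0.4418 -0.0075]
```

View pics/c5.png

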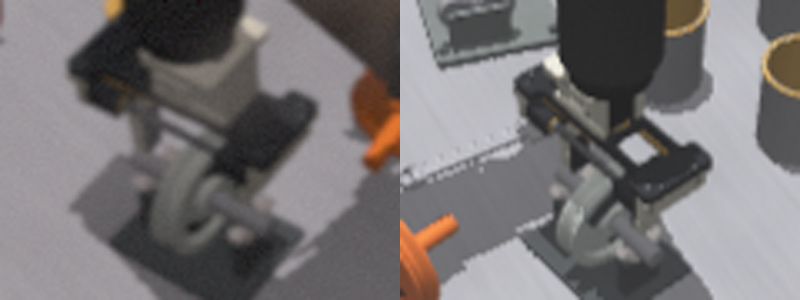

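The fingers straddle the wheel, with the tips just above the shaft, in both views. I'll go 4 mm lower and close.

To row units: 0.4 cm / 100 = 0.004, 0.3 cm / 100 = 0.003.

>>> send_rows --plan '[[[0,0,0.003,0,0,0],[0,0,0.004,0,0,0],[0,0,0.004,0,0,0],[0,0,0.004,0,0,0],[0,0,0.004,0,0,0],[0,0,0.004,0,0,0],[0,0,0.004,0,0,0],[0,0,0.004,0,0,0]]]' --fingers 0

```text
clock: 5.45
tool_pos: [0.5202, -0.2376, 0.0946]
orientation: [180.0, 0.0, 11.7]
force: [-0.2, -0.4, -0.1]
opening: 0.0398
gripper_force: 0.0
```

>>> send_rows --plan '[[[0,0,0,0,0,0],[0,0,0,0,0,0],[0,0,0,0,0,0],[0,0,0,0,0,0]]]'

```text
clock: 5.78
tool_pos: [0.52, -0.2373, 0.0945]
orientation: [-180.0, 0.0, 11.7]
force: [-1.8, 1.9, 0.7]
opening: 0.0238
gripper_force: 30.0
```

To row units: -12 cm / 100 = -0.12, -11.2 cm / 100 = -0.112.

>>> send_rows --plan '[[[0,0,-0.004,0,0,0],[0,0,-0.012,0,0,0],[0,0,-0.025,0,0,0],[0,0,-0.045,0,0,0],[0,0,-0.07,0,0,0],[0,0,-0.095,0,0,0],[0,0,-0.112,0,0,0],[0,0,-0.12,0,0,0]]]'

```text
clock: 6.45
tool_pos: [0.5211, -0.238, 0.2176]
orientation: [179.9, -0.2, 11.7]
force: [0.5, 0.4, -5.0]
opening: 0.024
gripper_force: 30.0
```

Run:
```python
from h import *
np.set_printoptions(precision=4,suppress=True)
o=ctrl.get_obs();print(o['clock'],o['tool_pos'],o['orientation'],o['force'],o['moment'],o['opening'],o['gripper_force'])
y=np.radians(o['orientation'][2]);T=np.array([.5506,.158])-o['tool_pos'][:2]
print(T@[np.cos(y),np.sin(y)],T@[np.sin(y),-np.cos(y)])
```

```text
6.45 [ 0.5211 -0.238   0.2176] [179.9063  -0.1849  11.6764] [ 0.4824  0.4027 -4.9696] [-0.0857 -0.2129  0.0131] 0.02404363612496737 29.98378962278366
0.10907791077794599 -0.3818528557360396
```

Held, with about 5 N of weight on the wrist. Carrying it to the stand.

To row units: -24.5 cm / 100 = -0.245, -21 cm / 100 = -0.21, 23.4 degrees / 90 = 0.26.

>>> send_rows --plan '[[[0.003,-0.01,0,0,0,0.0111],[0.01,-0.035,0,0,0,0.0444],[0.02,-0.07,0,0,0,0.0889],[0.03,-0.105,0,0,0,0.1389],[0.04,-0.14,0,0,0,0.1889],[0.05,-0.175,0,0,0,0.2333],[0.06,-0.21,0,0,0,0.2556],[0.07,-0.245,0,0,0,0.26]]]'

```text
clock: 7.12
tool_pos: [0.5384, 0.018, 0.2139]
orientation: [180.0, 0.1, -11.9]
force: [0.3, -0.6, -4.9]
opening: 0.0238
gripper_force: 30.0
```

```bash
cat > rem.py <<'E'
from h import *
import sys
np.set_printoptions(precision=4,suppress=True)
o=ctrl.get_obs();print(o['clock'],o['tool_pos'],o['orientation'],o['force'],o['opening'],o['gripper_force'])
y=np.radians(o['orientation'][2]);T=np.array(list(map(float,sys.argv[1:3])))-o['tool_pos'][:2]
print(100*T@[np.cos(y),np.sin(y)],100*T@[np.sin(y),-np.cos(y)])
E
python3 rem.py .5506 .158
```

```text
7.1167 [0.5384 0.018  0.2139] [179.9755   0.0733 -11.8861] [ 0.3321 -0.5723 -4.8535] 0.023808461569735553 29.98314768075943
-1.6855020739456645 -13.951161823181012
```

To row units: -14 cm / 100 = -0.14, -13.2 cm / 100 = -0.132.

>>> send_rows --plan '[[[-0.004,-0.03,0,0,0,0],[-0.008,-0.06,0,0,0,0],[-0.012,-0.09,0,0,0,0],[-0.015,-0.115,0,0,0,0],[-0.017,-0.132,0,0,0,0],[-0.018,-0.14,0,0,0,0],[-0.018,-0.14,0,0,0,0],[-0.018,-0.14,0,0,0,0]]]'

```text
clock: 7.78
tool_pos: [0.5497, 0.1568, 0.214]
orientation: [179.9, 0.1, -11.7]
force: [-0.7, -0.8, -5.4]
opening: 0.0241
gripper_force: 30.0
```

```bash
python3 rem.py .5506 .158
python3 - <<'E'
from h import *
s=snap('scene','s6');d=snap('side','d6');w=snap('wrist','w6')
def crop(s,x,y): return cv2.resize(s['img'][y:y+96,x:x+128],(400,300),interpolation=cv2.INTER_CUBIC)
t=np.hstack([crop(s,270,230),crop(d,170,85)])
cv2.imwrite('pics/c6.png',np.vstack([t,cv2.resize(w['img'][0:192],(800,300))])[:,:,::-1])
E
```

```text
7.7833 [0.5497 0.1568 0.214 ] [179.9369   0.0625 -11.7124] [-0.6641 -0.7547 -5.3943] 0.024076960697985293 29.983802139759064
0.0674049608653554 -0.13488739585865087
```

View pics/c6.png

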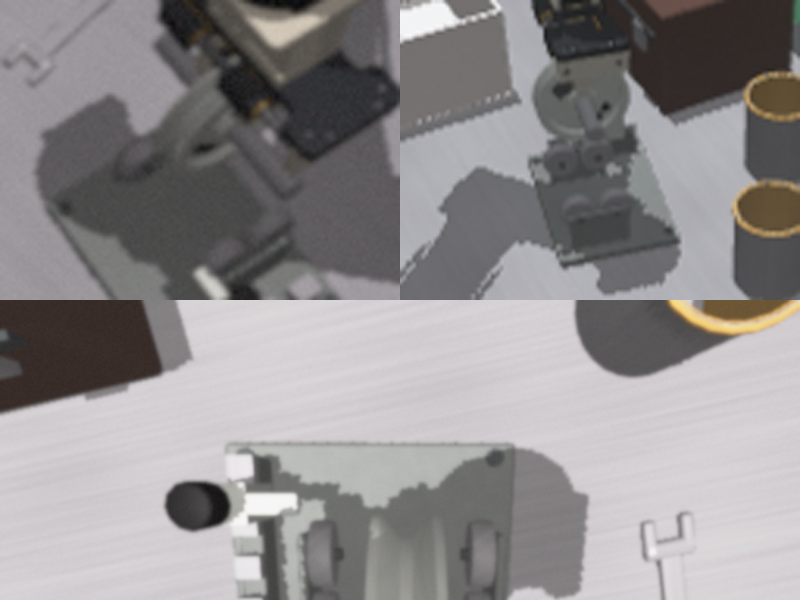

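The wheel sits midway between the rollers (rim centre x ≈ 405, rollers at 320 and 482), the shaft lies along the stand, and the tilt is nil. Lowering.

To row units: 10.3 cm / 100 = 0.103, 0.05 cm / 100 = 0.0005.

>>> send_rows --plan '[[[0,0,0.007,0,0,0],[0.0005,-0.001,0.025,0,0,0],[0.0005,-0.001,0.047,0,0,0],[0.0005,-0.001,0.068,0,0,0],[0.0005,-0.001,0.085,0,0,0],[0.0005,-0.001,0.097,0,0,0],[0.0005,-0.001,0.102,0,0,0],[0.0005,-0.001,0.103,0,0,0]]]'

```text
clock: 8.6
tool_pos: [0.5502, 0.1571, 0.1103]
orientation: [179.9, 0.1, -11.8]
force: [1.1, -0.2, -5.8]
opening: 0.0237
gripper_force: 30.0
```

To row units: 0.45 cm / 100 = 0.0045, 0.4 cm / 100 = 0.004.

>>> send_rows --plan '[[[0,0,0.001,0,0,0],[0,0,0.002,0,0,0],[0,0,0.003,0,0,0],[0,0,0.004,0,0,0],[0,0,0.0045,0,0,0],[0,0,0.0045,0,0,0]]]'

```text
clock: 9.1
tool_pos: [0.5508, 0.1582, 0.1073]
orientation: [-180.0, -0.0, -11.7]
force: [-0.5, 0.1, -5.5]
opening: 0.024
gripper_force: 30.0
```

To row units: 0.15 cm / 100 = 0.0015, 0.1 cm / 100 = 0.001.

>>> send_rows --plan '[[[0,0,0.0005,0,0,0],[0,0,0.001,0,0,0],[0,0,0.0015,0,0,0],[0,0,0.0015,0,0,0]]]'

```text
clock: 9.43
tool_pos: [0.5505, 0.1582, 0.1055]
orientation: [-180.0, 0.0, -11.7]
force: [-1.7, 0.3, -4.5]
opening: 0.0237
gripper_force: 30.0
```

To row units: 0.1 cm / 100 = 0.001, 0.05 cm / 100 = 0.0005.

>>> send_rows --plan '[[[0,0,0.0005,0,0,0],[0,0,0.001,0,0,0],[0,0,0.001,0,0,0],[0,0,0.001,0,0,0]]]'

```text
clock: 9.77
tool_pos: [0.55, 0.1583, 0.1047]
orientation: [180.0, 0.1, -11.7]
force: [-6.3, 2.0, 0.9]
opening: 0.0237
gripper_force: 30.0
```

Contact: the load has gone onto the rollers, with a light sideways push of -6 N. I'll ease 1 mm in -x and let go.

To row units: -0.1 cm / 100 = -0.001, -0.05 cm / 100 = -0.0005.

>>> send_rows --plan '[[[-0.0005,0,0,0,0,0],[-0.001,0,0,0,0,0],[-0.001,0,0,0,0,0]]]'

```text
clock: 10.02
tool_pos: [0.5497, 0.1584, 0.1046]
orientation: [-180.0, 0.0, -11.7]
force: [-3.2, 1.7, -2.4]
opening: 0.0235
gripper_force: 30.0
```

>>> send_rows --plan '[[[0,0,0,0,0,0],[0,0,0,0,0,0],[0,0,0,0,0,0],[0,0,0,0,0,0],[0,0,0,0,0,0],[0,0,0,0,0,0]]]' --fingers 0.7

```text
clock: 10.52
tool_pos: [0.5501, 0.1583, 0.1047]
orientation: [-180.0, -0.0, -11.7]
force: [-0.0, 0.3, 0.0]
opening: 0.0575
gripper_force: 0.0
```

To row units: -15 cm / 100 = -0.15, -14 cm / 100 = -0.14.

>>> send_rows --plan '[[[0,0,-0.01,0,0,0],[0,0,-0.03,0,0,0],[0,0,-0.06,0,0,0],[0,0,-0.09,0,0,0],[0,0,-0.12,0,0,0],[0,0,-0.14,0,0,0],[0,0,-0.15,0,0,0],[0,0,-0.15,0,0,0]]]'

```text
clock: 11.18
tool_pos: [0.5509, 0.1588, 0.2579]
orientation: [-179.8, -0.2, -11.7]
force: [0.4, -0.5, -0.1]
opening: 0.0613
gripper_force: 0.0
```

Released. While the pulley swings, I'll turn 90° and go above the knob, first checking where the dark box is.

Run:
```python
from h import *
np.set_printoptions(precision=3,suppress=True)
a=load('w1');c=load('w6');b=load('d0')
p=np.array((207,128))*.64; q=np.array((162,75))*.64
print(tri((a,p),(c,q)),plane(a,p,0),plane(a,p,.1),plane(a,p,.15))
print(plane(c,np.array((191,58))*.64,0))
# side view: box lower near corner, upper near corner
print(plane(b,(271,115),0), plane(b,(274,96),0))
```

```text
(array([ 0.724,  0.295, -0.003]), [np.float64(0.0011220389911332327), np.float64(0.0011220389911333647)]) [0.724 0.294 0.   ] [0.7   0.263 0.1  ] [0.687 0.247 0.15 ]
[0.728 0.271 0.   ]
[0.808 0.302 0.   ] [0.885 0.417 0.   ]
```

To row units: -10 cm / 100 = -0.1, -9.5 cm / 100 = -0.095, 52 degrees / 90 = 0.5778.

>>> send_rows --plan '[[[0.004,-0.008,0,0,0,0.0556],[0.01,-0.02,0,0,0,0.1222],[0.02,-0.035,0,0,0,0.2],[0.03,-0.05,0,0,0,0.2778],[0.04,-0.065,0,0,0,0.3556],[0.05,-0.08,0,0,0,0.4333],[0.054,-0.095,0,0,0,0.5111],[0.056,-0.1,0,0,0,0.5778]]]'

```text
clock: 11.85
tool_pos: [0.6252, 0.246, 0.252]
orientation: [179.8, -0.0, -64.1]
force: [-0.2, 0.2, -0.9]
opening: 0.0617
gripper_force: 0.0
```

To row units: 38 degrees / 90 = 0.4222.

>>> send_rows --plan '[[[0,0,0,0,0,0.0778],[0,0,0,0,0,0.1556],[0,0,0,0,0,0.2333],[0,0,0,0,0,0.3111],[0,0,0,0,0,0.3778],[0,0,0,0,0,0.4222],[0,0,0,0,0,0.4222],[0,0,0,0,0,0.4222]]]'

```text
clock: 12.52
tool_pos: [0.6246, 0.2446, 0.2532]
orientation: [179.9, -0.1, -101.6]
force: [0.4, 0.3, -0.5]
opening: 0.0613
gripper_force: 0.0
```

```bash
python3 rem.py .6258 .2445
python3 - <<'E'
from h import *
s=snap('scene','s7');d=snap('side','d7');w=snap('wrist','w7')
def crop(s,x,y): return cv2.resize(s['img'][y:y+96,x:x+128],(400,300),interpolation=cv2.INTER_CUBIC)
t=np.hstack([crop(s,270,230),crop(d,170,85)])
cv2.imwrite('pics/c7.png',np.vstack([t,cv2.resize(w['img'][0:192],(800,300))])[:,:,::-1])
E
```

```text
12.5167 [0.6246 0.2446 0.2532] [ 179.9163   -0.0773 -101.599 ] [ 0.4477  0.3244 -0.4826] 0.06128421445695541 0.0
-0.014263138729585966 -0.12289683004808588
```

View pics/c7.png

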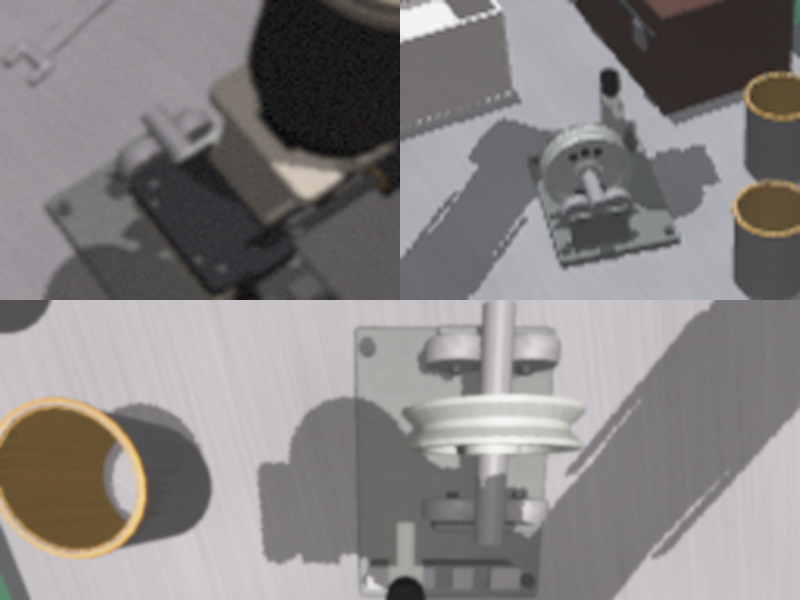

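The pulley lies on the rollers with the lightening holes up, so the heavy side is down. The wheel is at (495,425) between rollers at y ≈ 350 and 510 in the wrist view. The keeper arm is at (405,545) and the knob at (405,590). Checking the numbers, and that the wheel is at rest.

Run:
```python
from h import *
np.set_printoptions(precision=4,suppress=True)
w=load('w7');t=np.radians(-11.75);O=np.array([.5506,.158])
def st(p): d=p[:2]-O; return d@[np.cos(t),np.sin(t)],d@[-np.sin(t),np.cos(t)]
f=lambda x,y:np.array([x,y-300])*.64
print('knob',st(plane(w,f(405,588),.138)),'arm',st(plane(w,f(405,530),.102)))
print('shaft end',st(plane(w,f(488,540),.085)),'shaft at wheel',st(plane(w,f(497,375),.09)))
print('rim top',st(plane(w,f(495,420),.125)), st(plane(w,f(495,403),.135)),st(plane(w,f(495,440),.135)))
s=snap('side','d8');d=load('d7')
r=np.s_[120:160,210:250]; print(np.abs(s['img'][r].astype(int)-d['img'][r]).mean(), ctrl.get_obs()['clock'])
```

```text
knob (np.float64(0.05552553581569567), np.float64(0.09190678605922901)) arm (np.float64(0.05555766584545698), np.float64(0.06215044827050454))
shaft end (np.float64(0.00022699267227339892), np.float64(0.07010419018569632)) shaft at wheel (np.float64(-7.285177550381706e-05), np.float64(-0.03015490582121419))
rim top (np.float64(0.00601842727383884), np.float64(-0.00015440897927862908)) (np.float64(0.008149441337257111), np.float64(-0.007373997747104668)) (np.float64(0.007282066050246002), np.float64(0.011198367800310843))
0.4039583333333333 12.7167
```

Everything agrees: knob at stand x 55.5 mm, shaft at x ≈ 0, wheel at about +1 to 2 mm along the shaft. Descending onto the knob while the wheel comes to rest.

To row units: 11.5 cm / 100 = 0.115, 11 cm / 100 = 0.11.

>>> send_rows --plan '[[[0,-0.001,0.01,0,0,0],[0,-0.001,0.03,0,0,0],[0,-0.001,0.055,0,0,0],[0,-0.001,0.08,0,0,0],[0,-0.001,0.1,0,0,0],[0,-0.001,0.11,0,0,0],[0,-0.001,0.115,0,0,0],[0,-0.001,0.115,0,0,0]]]'

```text
clock: 13.38
tool_pos: [0.6257, 0.2443, 0.1385]
orientation: [179.9, -0.1, -101.7]
force: [0.9, 0.3, 0.6]
opening: 0.0612
gripper_force: 0.0
```

>>> send_rows --plan '[[[0,0,0.005,0,0,0],[0,0,0.01,0,0,0],[0,0,0.015,0,0,0],[0,0,0.02,0,0,0],[0,0,0.024,0,0,0],[0,0,0.026,0,0,0],[0,0,0.026,0,0,0]]]'

```text
clock: 13.97
tool_pos: [0.6257, 0.2444, 0.1129]
orientation: [180.0, -0.0, -101.7]
force: [0.4, -0.1, 0.3]
opening: 0.0612
gripper_force: 0.0
```

```bash
python3 rem.py .6256 .2445
python3 - <<'E'
from h import *
a=snap('side','d9')
d=load('d8');r=np.s_[115:160,205:255]
print(np.abs(a['img'][r].astype(int)-d['img'][r]).max(2).mean())
E
```

```text
13.9667 [0.6257 0.2444 0.1129] [ 179.9643   -0.0352 -101.7389] [ 0.3566 -0.0721  0.2993] 0.06115122496646483 0.0
-0.0035986572588605796 0.01447057467620487
4.104444444444445
```

To row units: 0.1 cm / 100 = 0.001.

>>> send_rows --plan '[[[0,0,0,0,0,0],[0,0,0.001,0,0,0],[0,0,0.001,0,0,0],[0,0,0.001,0,0,0],[0,0,0.001,0,0,0],[0,0,0.001,0,0,0],[0,0,0.001,0,0,0],[0,0,0.001,0,0,0]]]' --fingers 0

```text
clock: 14.68
tool_pos: [0.626, 0.2446, 0.1126]
orientation: [-180.0, 0.0, -101.7]
force: [-0.7, -0.3, -0.4]
opening: 0.0236
gripper_force: 30.0
```

Run:
```python
from h import *
a=snap('side','d10')
```

>>> send_rows --plan '[[[0,0,0,0,0,0],[0,0,0,0,0,0],[0,0,0,0,0,0],[0,0,0,0,0,0],[0,0,0,0,0,0],[0,0,0,0,0,0],[0,0,0,0,0,0],[0,0,0,0,0,0]]]'

```text
clock: 15.4
tool_pos: [0.626, 0.2446, 0.1126]
orientation: [-180.0, 0.0, -101.7]
force: [-1.1, 0.6, 0.4]
opening: 0.0234
gripper_force: 30.0
```

```bash
python3 rem.py .6256 .2445
python3 - <<'E'
from h import *
a=snap('side','d11');d=load('d10');r=np.s_[115:160,205:255]
D=np.abs(a['img'][r].astype(int)-d['img'][r]).max(2);print(D.mean(),D.max())
o=load('d8');
cv2.imwrite('pics/c11.png',cv2.resize(np.hstack([o['img'][95:175,180:270],a['img'][95:175,180:270]])[:,:,::-1],(800,356),interpolation=cv2.INTER_CUBIC))
E
```

```text
15.4 [0.626  0.2446 0.1126] [-179.9991    0.0016 -101.7333] [-1.098   0.5525  0.3836] 0.023364440892799047 30.000178813934326
0.019704612988510797 0.034952407100980375
0.676 2
```

View pics/c11.png

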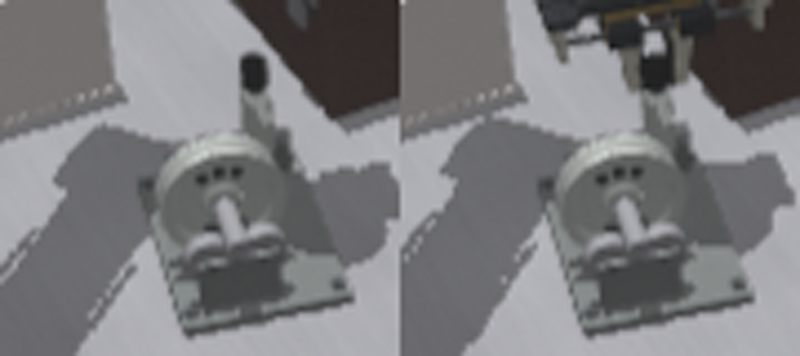

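The wheel is unchanged between frames 0.7 s apart, with the three holes up at (618,172) and the heavy block down, so it is at rest. The knob is gripped at 23.5 mm. Lifting it by 16.5 mm.

To row units: -1.65 cm / 100 = -0.0165, -1.5 cm / 100 = -0.015.

>>> send_rows --plan '[[[0,0,-0.003,0,0,0],[0,0,-0.007,0,0,0],[0,0,-0.011,0,0,0],[0,0,-0.015,0,0,0],[0,0,-0.0165,0,0,0],[0,0,-0.0165,0,0,0],[0,0,-0.0165,0,0,0]]]'

```text
clock: 16.03
tool_pos: [0.626, 0.2446, 0.1291]
orientation: [-180.0, 0.0, -101.7]
force: [0.3, 0.5, -2.9]
opening: 0.0233
gripper_force: 30.0
```

To row units: 5.6 cm / 100 = 0.056, 5.5 cm / 100 = 0.055.

>>> send_rows --plan '[[[0,0.003,0,0,0,0],[0,0.011,0,0,0,0],[0,0.02,0,0,0,0],[0,0.03,0,0,0,0],[0,0.04,0,0,0,0],[0,0.05,0,0,0,0],[0,0.055,0,0,0,0],[0,0.056,0,0,0,0]]]'

```text
clock: 16.7
tool_pos: [0.5698, 0.2564, 0.1294]
orientation: [180.0, 0.0, -101.7]
force: [-0.2, 0.8, -2.6]
opening: 0.0234
gripper_force: 30.0
```

>>> send_rows --plan '[[[0,0,0,0,0,0],[0,0,0,0,0,0],[0,0,0,0,0,0]]]'

```text
clock: 16.95
tool_pos: [0.5713, 0.2561, 0.129]
orientation: [180.0, 0.0, -101.7]
force: [-0.2, 2.3, -3.1]
opening: 0.0231
gripper_force: 30.0
```

```bash
python3 rem.py .5712 .2560
```

```text
16.95 [0.5713 0.2561 0.129 ] [ 179.9969    0.0017 -101.7383] [-0.1989  2.3351 -3.0878] 0.02308617920599275 29.999532401561737
0.008480957516185167 0.011868853607675008
```

To row units: 1.6 cm / 100 = 0.016, 1.5 cm / 100 = 0.015.

>>> send_rows --plan '[[[0,0,0.003,0,0,0],[0,0,0.006,0,0,0],[0,0,0.009,0,0,0],[0,0,0.011,0,0,0],[0,0,0.013,0,0,0],[0,0,0.015,0,0,0],[0,0,0.016,0,0,0],[0,0,0.016,0,0,0]]]'

```text
clock: 17.62
tool_pos: [0.5712, 0.2561, 0.1129]
orientation: [180.0, -0.0, -101.7]
force: [1.5, 1.5, -2.2]
opening: 0.0235
gripper_force: 30.0
```

There is no upward reaction and the knob is back at its original height, so the pin is in the last notch. Letting go and withdrawing.

>>> send_rows --plan '[[[0,0,0,0,0,0],[0,0,0,0,0,0],[0,0,0,0,0,0],[0,0,0,0,0,0],[0,0,0,0,0,0]]]' --fingers 0.6

```text
clock: 18.03
tool_pos: [0.5711, 0.2558, 0.1132]
orientation: [-180.0, -0.0, -101.7]
force: [-0.4, 1.4, 0.5]
opening: 0.0499
gripper_force: 0.0
```

To row units: -14 cm / 100 = -0.14, -13 cm / 100 = -0.13.

>>> send_rows --plan '[[[0,0,-0.007,0,0,0],[0,0,-0.025,0,0,0],[0,0,-0.05,0,0,0],[0,0,-0.08,0,0,0],[-0.02,0,-0.11,0,0,0],[-0.05,0,-0.13,0,0,0],[-0.08,0,-0.14,0,0,0],[-0.09,0,-0.14,0,0,0]]]'

```text
clock: 18.7
tool_pos: [0.591, 0.3477, 0.2569]
orientation: [-179.8, 0.3, -101.7]
force: [1.0, 0.0, 0.2]
opening: 0.0526
gripper_force: 0.0
```

>>> send_rows --plan '[[[0,0,0,0,0,0],[0,0,0,0,0,0],[0,0,0,0,0,0],[0,0,0,0,0,0]]]'

```text
clock: 19.03
tool_pos: [0.5891, 0.3431, 0.2527]
orientation: [180.0, -0.0, -101.8]
force: [0.5, 1.2, -0.4]
opening: 0.0523
gripper_force: 0.0
```

```bash
python3 rem.py .5712 .2560
python3 - <<'E'
from h import *
w=snap('wrist','w12');d=snap('side','d12')
cv2.imwrite('pics/c12.png',np.hstack([cv2.resize(d['img'][95:175,180:270],(338,300),interpolation=cv2.INTER_CUBIC),cv2.resize(w['img'][0:250,100:400],(360,300),interpolation=cv2.INTER_CUBIC)])[:,:,::-1])
E
```

```text
19.0333 [0.5891 0.3431 0.2527] [ 179.9684   -0.0497 -101.7653] [ 0.5469  1.1898 -0.3974] 0.05230673914967403 0.0
8.890133695377495 -0.019170691746913437
```

View pics/c12.png

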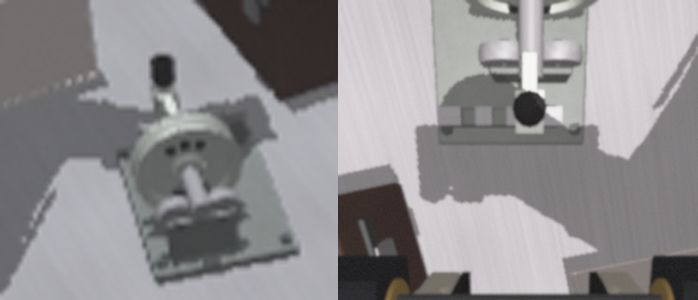

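The arm stands over the shaft with the knob at (529,108) in the wrist view. The wheel is unchanged, with its holes up. Last check: knob position and height from the two views.

Run:
```python
from h import *
np.set_printoptions(precision=4,suppress=True)
w=load('w12');d=load('d12')
def blob(s,x0,y0,x1,y1):
    m=np.zeros(s['img'].shape[:2],np.uint8); m[y0:y1,x0:x1]=s['img'][y0:y1,x0:x1].max(2)<60
    n,l,st,c=cv2.connectedComponentsWithStats(m);i=1+st[1:,4].argmax();return st[i],c[i]
sw,cw=blob(w,235,65,285,115);sd,cd=blob(d,212,100,235,122);print(sw,cw,sd,cd)
r=(sw[2]-1)/2
t=np.radians(-11.75);O=np.array([.5506,.158])
p=plane(w,cw,.13);q=p[:2]-O;print('stand x,y',q@[np.cos(t),np.sin(t)],q@[-np.sin(t),np.cos(t)])
k,e=tri((w,cw),(d,cd));print('blob centre',k,e)
o=load('d8');s0,c0=blob(o,220,95,245,125);print('before: blob',s0,c0)
e2=O+.056*np.array([np.cos(t),np.sin(t)])+.1*np.array([-np.sin(t),np.cos(t)]);e3=O+.1*np.array([-np.sin(t),np.cos(t)])
print('pred before',proj(o,[*e2,.124]),c0,'pred now down',proj(d,[*e3,.124]),'if up 10',proj(d,[*e3,.134]),cd)
```

```text
[247  77  25  28 501] [258.2016  90.7365] [221 110   5   8  36] [223.  113.5]
stand x,y 0.0014456370376149108 0.10090269682836266
blob centre [0.5724 0.2561 0.1246] [np.float64(8.090778060712817e-05), np.float64(8.090778060702762e-05)]
before: blob [234  95  11  14  82] [240.5854  99.3293]
pred before [236.8143 111.2031] [240.5854  99.3293] pred now down [222.7088 113.7536] if up 10 [222.5161 111.6599] [223.  113.5]
```

Knob centre is at 0.1246 m (0.124 expected when down) and stand x is about 1 mm, so it is fully seated. Handing in.

```bash
python3 -c "
from plant import ctrl
print(ctrl.close_job())"
```

```text
the job is handed in; nothing more can be done
None
```

I handed the job in at about 19 s with the pulley at rest on the rollers, heavy side down, and the keeper locked in the last notch over the shaft; the judge returned no verdict.

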